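Unload the seized model rack

ROBOT

A 6-joint arm with a two-finger parallel gripper is mounted at the origin on the work surface. World frame = base frame: x ahead of the robot, y to its left, z up, the work surface at z = 0. Lengths are in m, angles in rad, forces in N, time in s.
With the tool pointing down it reaches from about 0.275 to 0.875 m from the base axis. Payload 12.5 kg.
Tool frame: the origin (TCP) lies at the very end of the fingers, on their centre line; the grasp point (between the pads) lies 19 mm behind it; z points along the fingers, y is the line along which they close (so a half turn about z gives the same grasp; the last joint's range is limited). The gripper opens to 85 mm and grips with 20 to 120 N. Pads are 22 mm wide; open, the fingers measure 114 mm over their backs; the gripper's body (76 mm by 85 mm) begins 54 mm behind the grasp point. The pads swing forward as they close: fully open they stand 13 mm farther back than shut.
Start: joints at [1.225, 0.351, 1.652, -0, 1.139, -0.085], TCP at [0.142, 0.531, 0.231] pointing down, gripper open.
Joint ranges: [-2.75, 2.75], [-0.79, 2.1], [0.01, 2.65], [-1.57, 4.71], [0.07, 3.14], [-2.87, 2.87]. Speed limits (rad/s): [2.22, 2.22, 2.79, 3.14, 3.14, 3.14].

INTERFACE

Orientations are given as a 3x3 rotation matrix whose columns are the frame's x, y, z axes.
In Python, from bench import manip gives the robot as it stands. Calls block until the motion is done:
- manip.move_ptp(position, orientation): joint-space move of the TCP to a pose.
- manip.move_l(position, attitude=None, max_speed=0.15): straight line of the TCP; attitude=None keeps the orientation; max_speed is the mean speed in m/s.
- manip.move_j(angles): joint-space move.
- manip.set_gripper(opening, effort=None): opening from 0.0 (shut) to 1.0 (fully open); effort is the grip in N (None keeps the last); returns when the fingers have stopped.
- manip.dwell(seconds).
- manip.inverse_kinematics(position, orientation): joint angles nearest the present ones, or None.
- manip.grab_frame(name): name is "side" or "top" or "wrist"; returns (picture, depth): 420x560x3 uint8, red, green, blue; 420x560 float32, m along the optical axis (not along the pixel's ray), 0 where there is no reading.
- manip.get_calibration(name): a dict with "camera_matrix" (3x3 intrinsics, pixels), "k1" (the pictures are not rectified: a ray, as slopes to the right and down, at radius r is drawn at 1 + k1 r^2 times it, then the intrinsics apply), "R" (3x3) and "t" (3): a world point X has camera coordinates R X + t. Camera axes: x right, y down, z forward; pixel columns grow to the right and rows downward; lengths in m; the calibration is good to about 2 mm. A picture is of the moment at which its call begins: read the wrist's pose just before it. get_calibration takes no time and is no camera call; for the wrist camera it gives the pose at the moment of the call.
A pose or a line that the arm cannot do raises manip.Unreachable and nothing moves.
- manip.sign_off(): hands the job in; it is judged then, once.
Trained networks look in the newest picture that a camera, given by its name, has taken for a name from the list of things; names that differ only in an ending like _2 or _b are one class to them, and where a whole thing is asked for, a point or a joint stands for the part that bears it (a point fixed in the world has none). Each returns a list of dicts, best first, with "confidence" (0 to 1); they miss things now and then, are a little off and sometimes report something else, mostly with a low value. They report only what shows in the picture. A call takes as long as a camera call. They do not tell look-alikes from the thing itself.
- manip.look_for(camera, name): "at" ([x, y, z] in m, in world coordinates, good to about 4 mm: the middle of the surface that is visible of it).
Readings, each from a call of its own:
- manip.current_time(): time.
- manip.current_qpos(): joint angles.
- manip.current_joint_vel(): joint speeds.
- manip.current_joint_torque(): joint torques, N m.
- manip.current_ee_pos(): TCP position.
- manip.current_tcp_rot(): TCP orientation.
- manip.current_force(): force on the tool from outside, world axes, zero at the start.
- manip.current_ft_torque(): the same for the moment, N m.
- manip.current_grip_width(): opening from 0.0 (shut) to 1.0 (fully open).
- manip.current_grip_force(): force on a finger pad.
Only numpy, scipy, OpenCV 4.12 (cv2) and the standard library are available. Lean on these libraries where they do the work, as an engineer would, in place of code of your own. Each camera call takes 0.05 s, during which the arm holds its last target. There are 200 camera calls.

TASK

The printed models have seized in the clamping rack: snap the blue retaining bar off the top and lay it flat along the middle of the black mat, then rock each model from side to side until its cheeks give, pull it out and set it inside the white drip tray. Unload every model there is, have the bar lying on its mat at the finish, and leave the other things on the cart where they are.

Things in the scene. Friction and masses are not known exactly. Their poses are not given: they have to be found in the camera images.
- rack: Fixed clamping rack, 70 x 404 mm, long axis its y; origin at the centre of its underside, on the cart top. Three slots along y at -80, 0, +80 mm, flanked by aluminium rails 87 mm high at x = +/-27.5 mm. Posts at y = +/-155 mm carry the retaining bar 142 mm up between fork tips 156 mm high; beyond them blue housings (to y = +/-202 mm, 170 mm high) hold sprung brass catches.
- bar: Loose blue retaining bar, 0.18 kg: a strip 24 (x) x 324 (y) x 14 mm, a steel nose at each end (340 mm over all). Origin at the centre of its underside, z up. Mid-bar a grip block 24 (x) x 70 (y) mm rises from 14 to 42 mm above the origin. It starts over the models, held at both ends by sprung catches; a straight upward pull of 12 to 20 N at the grip snaps it off (clear after 20 mm).
- mat: Fixed black rubber mat 100 (x) x 360 (y) x 3 mm in front of the rack, where the bar is to be laid; origin at the centre of its underside, long axis y.
- tray: Fixed white plastic drip tray, 220 (x) x 200 (y) mm outside, walls 4 mm thick and 30 mm high, inner floor 4 mm above its origin, which is at the centre of its underside.
- model0: Loose beige resin quadrant model (teeth on a flat stem), 0.09 to 0.16 kg, absent in some starts (None). Starts upright in slot 0 of the rack. Foot 44 (x) x 26 (y) x 50 mm, above it a stem 44 (x) x 18 (y) mm up to 120 mm, teeth to 124 mm. Origin at the centre of its underside, z up the stem. Grip across the 18 mm, about 102 mm up.
- model0_mid (a point): The middle of model0, 60 mm above its origin on its axis.
- model1: Loose beige resin quadrant model (teeth on a flat stem), 0.09 to 0.16 kg, absent in some starts (None). Starts upright in slot 1 of the rack. Foot 44 (x) x 26 (y) x 50 mm, above it a stem 44 (x) x 18 (y) mm up to 120 mm, teeth to 124 mm. Origin at the centre of its underside, z up the stem. Grip across the 18 mm, about 102 mm up.
- model1_mid (a point): The middle of model1, 60 mm above its origin on its axis.
- model2: Loose beige resin quadrant model (teeth on a flat stem), 0.09 to 0.16 kg, absent in some starts (None). Starts upright in slot 2 of the rack. Foot 44 (x) x 26 (y) x 50 mm, above it a stem 44 (x) x 18 (y) mm up to 120 mm, teeth to 124 mm. Origin at the centre of its underside, z up the stem. Grip across the 18 mm, about 102 mm up.
- model2_mid (a point): The middle of model2, 60 mm above its origin on its axis.
- rack_slot1 (a point): Centre of the floor of the middle slot, 15 mm above the rack's origin; slots 0 and 2 are alike, 80 mm to -y and +y. At the foot a slot is 47 (x) x 28 mm (y). Two cheeks trap the model's shoulders: a straight pull lifts it 8 mm and jams. Tip the stem along y, both ways, 8 to 9 degrees about the foot, keeping the foot within 3 mm of the floor, to shove the cheeks back; then pull up.
- cheek0_l (a joint): How far (m) the stiff dark steel cheek on the +y side of slot 0 is shoved outward, 0 to 0.010. 0 at the start: inner face 10 mm from the slot's centre line, 1 mm off the stem, overhanging the foot's shoulder by 3 mm, 58 to 70 mm above the slot floor. It yields at 9 N and stays where left. The model can be drawn out when both cheeks have passed about 0.004.
- cheek0_r (a joint): How far (m) the stiff dark steel cheek on the -y side of slot 0 is shoved outward, 0 to 0.010. 0 at the start: inner face 10 mm from the slot's centre line, 1 mm off the stem, overhanging the foot's shoulder by 3 mm, 58 to 70 mm above the slot floor. It yields at 9 N and stays where left. The model can be drawn out when both cheeks have passed about 0.004.
- cheek1_l (a joint): How far (m) the stiff dark steel cheek on the +y side of slot 1 is shoved outward, 0 to 0.010. 0 at the start: inner face 10 mm from the slot's centre line, 1 mm off the stem, overhanging the foot's shoulder by 3 mm, 58 to 70 mm above the slot floor. It yields at 9 N and stays where left. The model can be drawn out when both cheeks have passed about 0.004.
- cheek1_r (a joint): How far (m) the stiff dark steel cheek on the -y side of slot 1 is shoved outward, 0 to 0.010. 0 at the start: inner face 10 mm from the slot's centre line, 1 mm off the stem, overhanging the foot's shoulder by 3 mm, 58 to 70 mm above the slot floor. It yields at 9 N and stays where left. The model can be drawn out when both cheeks have passed about 0.004.
- cheek2_l (a joint): How far (m) the stiff dark steel cheek on the +y side of slot 2 is shoved outward, 0 to 0.010. 0 at the start: inner face 10 mm from the slot's centre line, 1 mm off the stem, overhanging the foot's shoulder by 3 mm, 58 to 70 mm above the slot floor. It yields at 9 N and stays where left. The model can be drawn out when both cheeks have passed about 0.004.
- cheek2_r (a joint): How far (m) the stiff dark steel cheek on the -y side of slot 2 is shoved outward, 0 to 0.010. 0 at the start: inner face 10 mm from the slot's centre line, 1 mm off the stem, overhanging the foot's shoulder by 3 mm, 58 to 70 mm above the slot floor. It yields at 9 N and stays where left. The model can be drawn out when both cheeks have passed about 0.004.
- canister: Bystander: tall frosted white screw-top canister, 66 mm across, 190 mm high, standing. Origin under its middle.
- jaw: Bystander: beige horseshoe jaw model, 72 x 60 x 29 mm. Origin under its middle.
- loupe: Bystander: brass inspection loupe, 42 mm across, 42 mm high. Origin under its middle.
- scraper0: Bystander: pale blue vat scraper lying flat, 160 x 64 x 9 mm, long axis x; origin 60 mm from its blade end.
- scraper1: Bystander: the second pale blue vat scraper, same as scraper0.
- burnisher: Bystander: cork-handled burnishing tool with a stubby steel tip, 126 mm long, 22 mm thick, lying along its x. Origin under its middle.
Not all that is in view belongs to the job. What is shaped like the model1 but purple is not meant.

How it is judged:
By the outcome, as a careful person would: the job done as asked, in the order asked, and still so for the second after the job is handed in, with the robot touching nothing.
Of model0, model1, model2 only 2 to 3 are there at a start; the rules pass over those that are not, and their reading is None.
At some moment in a run one of bar may be knocked a few centimetres aside while the robot is not near it.
Once in a run the grip may slacken for a moment while it holds something.
It also fails if it takes over 210 s, if anything falls off the work surface, if the arm or the gripper's body presses on something with over 40 N, if the wrist force passes 120 N, or if a joint passes its speed limit or range.

## Working session

There is one attempt and no reset: what is moved stays moved. The work goes in short steps, each a Python script; the robot and the scene stay as the last script left them, time stands still between calls to the robot, and variables do not carry over. Pictures are saved under pics/ and viewed, at most 14 in all, crops included, and the job is handed in when it is done.

```bash
mkdir -p pics; ls
python3 - <<'E'
from bench import manip
import cv2,numpy as np
for c in("top","side"):
    im,d=manip.grab_frame(c); cv2.imwrite(f"pics/{c}0.png",im[:,:,::-1])
    np.save(f"{c}0.npy",d)
    K=manip.get_calibration(c); print(c,np.round(K["R"],3).tolist(),np.round(K["t"],3),K["k1"],K["camera_matrix"][0][0])
    for n in("rack","bar","mat","tray","model0","model1","model2","canister","jaw","loupe","scraper0","burnisher"):
        print(n,[(np.round(r["at"],3).tolist(),round(r["confidence"],2)) for r in manip.look_for(c,n)][:5])
E
```

```text
pics
top [[-0.009, -1.0, -0.004], [-0.991, 0.009, -0.136], [0.136, 0.003, -0.991]] [0.011 0.585 1.436] 0.007521811979463376 421.9010855136993
rack [([0.58, 0.176, 0.071], 0.86)]
bar [([0.596, 0.185, 0.157], 0.88)]
mat [([0.433, 0.181, 0.005], 0.57)]
tray [([0.614, -0.22, 0.002], 0.86), ([0.446, -0.211, 0.021], 0.41)]
model0 [([0.703, 0.115, 0.093], 0.74), ([0.746, 0.313, 0.083], 0.7), ([0.578, 0.109, 0.136], 0.6)]
model1 [([0.703, 0.115, 0.093], 0.74), ([0.746, 0.313, 0.083], 0.7), ([0.578, 0.109, 0.136], 0.6)]
model2 [([0.703, 0.115, 0.093], 0.74), ([0.746, 0.313, 0.083], 0.7), ([0.578, 0.109, 0.136], 0.6)]
canister [([0.741, 0.004, 0.19], 0.93)]
jaw [([0.721, 0.228, 0.028], 0.71)]
loupe [([0.417, -0.472, 0.043], 0.74)]
scraper0 [([0.614, -0.54, 0.003], 0.9), ([0.548, 0.532, 0.001], 0.71), ([0.58, 0.182, 0.131], 0.2)]
burnisher [([0.441, -0.21, 0.022], 0.66)]
side [[0.86, -0.511, -0.012], [-0.367, -0.601, -0.71], [0.355, 0.615, -0.704]] [-0.489  0.294  1.415] 0.06229693521105335 536.116214616131
rack [([0.575, 0.091, 0.072], 0.65)]
bar [([0.59, 0.162, 0.154], 0.95)]
mat [([0.424, 0.
[... 217 characters left out ...]
[0.589, 0.256, 0.105], 0.6)]
model1 [([0.699, 0.11, 0.066], 0.92), ([0.744, 0.307, 0.067], 0.69), ([0.572, 0.1, 0.071], 0.69), ([0.588, 0.1, 0.104], 0.68), ([0.589, 0.256, 0.105], 0.6)]
model2 [([0.699, 0.11, 0.066], 0.92), ([0.744, 0.307, 0.067], 0.69), ([0.572, 0.1, 0.071], 0.69), ([0.588, 0.1, 0.104], 0.68), ([0.589, 0.256, 0.105], 0.6)]
canister [([0.741, -0.016, 0.124], 0.61)]
jaw [([0.711, 0.225, 0.024], 0.75)]
loupe [([0.409, -0.481, 0.046], 0.64), ([0.588, 0.252, 0.084], 0.6), ([0.741, -0.015, 0.124], 0.57)]
scraper0 [([0.608, -0.547, 0.008], 0.87), ([0.536, 0.529, 0.004], 0.77), ([0.435, -0.217, 0.018], 0.57), ([0.413, -0.48, 0.046], 0.19)]
burnisher [([0.438, -0.218, 0.018], 0.56)]
```

View pics/top0.png

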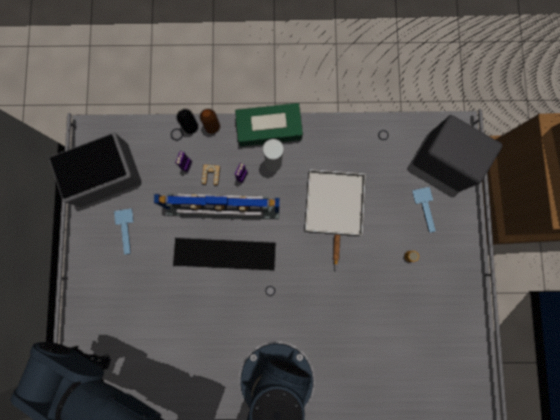

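View pics/side0.png

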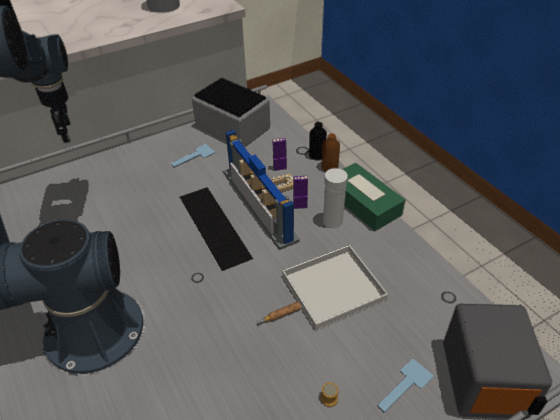

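The models that count are the beige tops in the rack under the bar, top (190,208) and (247,208) and maybe (219,208). The look-alikes are two purple models at top (183,162) and (241,172), and the beige jaw at (211,175). Next I'll take a close side crop and fit the bar in depth.

```bash
cat > h.py <<'E'
from bench import manip
import cv2,numpy as np
from scipy.spatial.transform import Rotation as Ro
def cloud(c,save=None):
    K=manip.get_calibration(c); im,d=manip.grab_frame(c)
    if save: cv2.imwrite(f"pics/{save}.png",im[:,:,::-1])
    return im,d,pts(K,d)
def pts(K,d):
    M=np.array(K["camera_matrix"]);h,w=d.shape
    v,u=np.mgrid[:h,:w].astype(np.float32)
    s=cv2.undistortPoints(np.stack([u,v],-1).reshape(-1,1,2),M,np.array([K["k1"],0,0,0,0.])).reshape(h,w,2)
    P=np.concatenate([s*d[...,None],d[...,None]],-1)
    P=(P-np.array(K["t"]))@np.array(K["R"]); P[d==0]=np.nan
    return P
def rect(P,m):
    q=P[m][:,:2].astype(np.float32)*1000
    (c,s,a)=cv2.minAreaRect(q); b=cv2.boxPoints((c,s,a))
    e=b[1]-b[0];f=b[2]-b[1]; e=e if np.hypot(*e)>np.hypot(*f) else f
    if e[1]<0:e=-e
    return np.round(np.array(c)/1000,4),np.round(s,0),np.degrees(np.arctan2(-e[0],e[1])) # yaw of y axis
def blue(im):
    h=cv2.cvtColor(im,cv2.COLOR_RGB2HSV); return (h[...,0]>100)&(h[...,0]<125)&(h[...,1]>120)
def rot(yaw,flip=0): # tool down; tool y along rotated world y
    c,s=np.cos(yaw),np.sin(yaw)
    R=np.array([[c,s,0],[s,-c,0],[0,0,-1]]) 
    return R@np.diag([-1,-1,1]) if flip else R
E
python3 - <<'E'
from h import *
for c in("top","side"):
    im,d,P=cloud(c); z=P[...,2]; b=blue(im)
    near=(abs(P[...,0]-.585)<.08)&(abs(P[...,1]-.18)<.25)
    for lo,hi in((.15,.163),(.178,.19),(.164,.176)):
        m=near&b&(z>lo)&(z<hi); 
        if m.sum()>5: print(c,lo,m.sum(),rect(P,m),np.median(z[m]))
    m=near&(z>.05)
    print(c,'rack+',rect(P,m))
    g=cv2.cvtColor(im,cv2.COLOR_RGB2GRAY)
    m=(g<35)&(abs(z)<.012)&(abs(P[...,0]-.43)<.08)&(abs(P[...,1]-.18)<.22); print('mat',rect(P,m))
    if c=="side": cv2.imwrite("pics/crop1.png",cv2.resize(im[120:260,180:360],None,fx=4,fy=4,interpolation=3)[:,:,::-1])
    print(np.round(manip.current_tcp_rot(),2).tolist())
K=manip.get_calibration("wrist");R=np.array(K["R"]);print(np.round(-R.T@K["t"],3),np.round(R,2).tolist(),manip.current_ee_pos(),K["camera_matrix"][0][0])
E
```

```text
top 0.15 526 (array([0.5964, 0.1883]), array([385.,  25.]), np.float32(-2.4237309)) 0.15554436779574393
top 0.178 135 (array([0.5971, 0.1868]), array([70., 21.]), np.float32(-4.723532)) 0.1834288330600061
top 0.164 70 (array([0.5978, 0.188 ]), array([397.,  26.]), np.float32(-2.4537265)) 0.16989853122163068
top rack+ (array([0.5994, 0.1874]), array([404.,  64.]), np.float32(-2.5107648))
mat (array([0.4323, 0.1819]), array([353.,  93.]), np.float32(-3.264941))
[[-0.97, 0.26, -0.0], [0.26, 0.97, -0.0], [-0.0, -0.0, -1.0]]
side 0.15 503 (array([0.5937, 0.1846]), array([406.,  30.]), np.float32(-2.2598686)) 0.15518297610534174
side 0.178 127 (array([0.5932, 0.184 ]), array([74., 25.]), np.float32(-3.1173372)) 0.18290017742389247
side 0.164 128 (array([0.5929, 0.1847]), array([408.,  31.]), np.float32(-2.6141694)) 0.16918509975156687
side rack+ (array([0.5867, 0.1839]), array([410.,  55.]), np.float32(-2.487186))
mat (array([0.4288, 0.1775]), array([362.,  98.]), np.float32(-3.3064237))
[[-0.97, 0.26, 0.0], [0.26, 0.97, 0.0], [-0.0, 0.0, -1.0]]
[0.07  0.549 0.373] [[0.26, 0.97, -0.0], [0.92, -0.25, 0.29], [0.28, -0.08, -0.96]] [0.14179117 0.53139269 0.23132138] 320.795710934558
```

View pics/crop1.png

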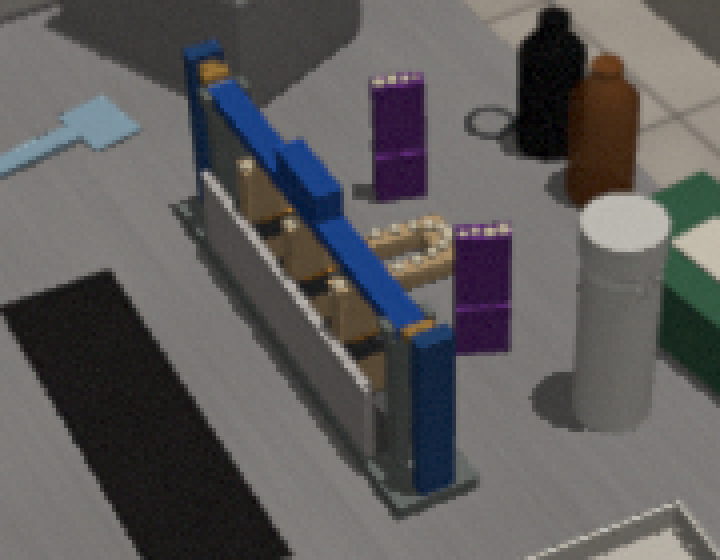

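All three models are in the rack: beige stems at crop (262,190), (305,250) and (352,310). The purple ones stand behind the rack. I'll measure precisely with the wrist camera.

Run:
```python
from h import *
manip.move_ptp([.55,.18,.40],rot(0,1))
im,d,P=cloud("wrist","w0"); z=P[...,2]; b=blue(im)
near=(abs(P[...,0]-.585)<.08)&(abs(P[...,1]-.18)<.25)
for lo,hi in((.15,.163),(.175,.19)):
    m=near&b&(z>lo)&(z<hi); print(lo,m.sum(),rect(P,m),np.nanmedian(z[m]))
m=near&b&(z>.164)&(z<.175)
for s in(1,-1):
    k=m&((P[...,1]-.185)*s>.1); print('housing',np.nanmin(P[k],0),np.nanmax(P[k],0))
m=near&(z>.125)&(z<.146)&~b; print('models',m.sum()); 
n,l,st,ce=cv2.connectedComponentsWithStats(m.astype(np.uint8))
for i in range(1,n):
    if st[i,4]>40: print(st[i,4],np.round(ce[i]),rect(P,l==i))
g=cv2.cvtColor(im,cv2.COLOR_RGB2GRAY)
m=(g<35)&(abs(z)<.012)&(abs(P[...,0]-.43)<.08)&(abs(P[...,1]-.18)<.22); print('mat',rect(P,m),np.nanmedian(z[m]))
m=(abs(z)<.006)&(abs(P[...,0]-.5)<.1); print('table z',np.nanmedian(z[(abs(P[...,0]-.5)<.02)&(abs(z)<.02)]))
print(manip.current_time(), manip.current_grip_width())
```

```text
0.15 4037 (array([0.5945, 0.185 ]), array([393.,  29.]), np.float32(-2.3966038)) 0.15518801520723338
0.175 1216 (array([0.5949, 0.1856]), array([70., 25.]), np.float32(-2.1326392)) 0.1831320623420071
housing [0.58773305 0.37075267 0.16401074] [0.61762159 0.38734673 0.17066689]
housing [ 0.5719981  -0.01481551  0.16413003] [6.00975081e-01 6.53213470e-05 1.71832617e-01]
models 753
168 [224. 189.] (array([0.5759, 0.1127]), array([29., 13.]), np.float32(-3.6684275))
43 [169. 189.] (array([0.5712, 0.0344]), array([19.,  9.]), np.float32(-35.747715))
165 [284. 192.] (array([0.5785, 0.1863]), array([13., 24.]), np.float32(2.088476))
171 [344. 194.] (array([0.5823, 0.2612]), array([28., 13.]), np.float32(-0.94727963))
52 [397. 198.] (array([0.5859, 0.3343]), array([ 9., 27.]), np.float32(30.49372))
mat (array([0.4336, 0.2472]), array([169.,  98.]), np.float32(-3.1798775)) 0.0022907338238264408
table z -0.000475970842636903
3.4833 0.9998438211695796
```

View pics/w0.png

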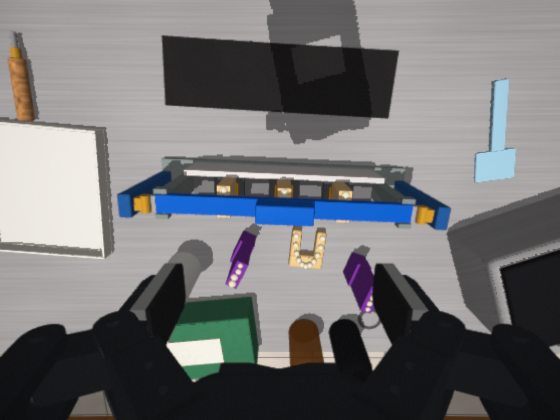

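```bash
cat >> h.py <<'E'
RC=np.array([.5945,.1852]);RY=np.radians(-2.4)
MC=np.array([.4325,.181]);MY=np.radians(-3.2)
def pick_rot(p,yaw):
    best=min(((abs(q[5]),i) for i in(0,1) for q in[manip.inverse_kinematics(p,rot(yaw,i))] if q is not None))
    return rot(yaw,best[1])
def st(t=""):
    print(t,np.round(manip.current_ee_pos(),4),"w",round(manip.current_grip_width(),3),"gf",round(manip.current_grip_force(),1),"F",np.round(manip.current_force(),1),"t",round(manip.current_time(),1),flush=True)
E
python3 - <<'E'
from h import *
p=[*RC,.26]; R=pick_rot(p,RY+np.pi/2); print(R.round(2).tolist(),np.round(manip.inverse_kinematics(p,R),2))
manip.set_gripper(.65,60); manip.move_ptp(p,R); st()
manip.move_l([*RC,.157],max_speed=.1); st()
manip.set_gripper(0,100); st('grip')
manip.move_l([*RC,.187],max_speed=.04); st('up30')
manip.move_l([*RC,.215]); st('up')
im,d,P=cloud("side","s1")
cv2.imwrite("pics/s1.png",cv2.resize(im[120:260,180:360],None,fx=4,fy=4)[:,:,::-1])
E
```

```text
[[0.04, 1.0, 0.0], [1.0, -0.04, 0.0], [0.0, 0.0, -1.0]] [ 0.23  0.46  1.42 -0.    1.26  0.27]
 [0.5946 0.1852 0.2604] w 0.648 gf 0.0 F [-0.6  0.2  0.9] t 5.3
 [0.5949 0.1853 0.1577] w 0.65 gf 0.0 F [-0.3 -0.6  1. ] t 6.5
grip [0.5948 0.1853 0.1578] w 0.261 gf 99.1 F [-0.2  0.2  6.7] t 6.9
up30 [0.5943 0.1852 0.1868] w 0.261 gf 101.6 F [-0.9  0.7 -1.8] t 7.8
up [0.5947 0.1853 0.2151] w 0.259 gf 101.5 F [-0.8 -0.7 -1.3] t 8.1
```

View pics/s1.png

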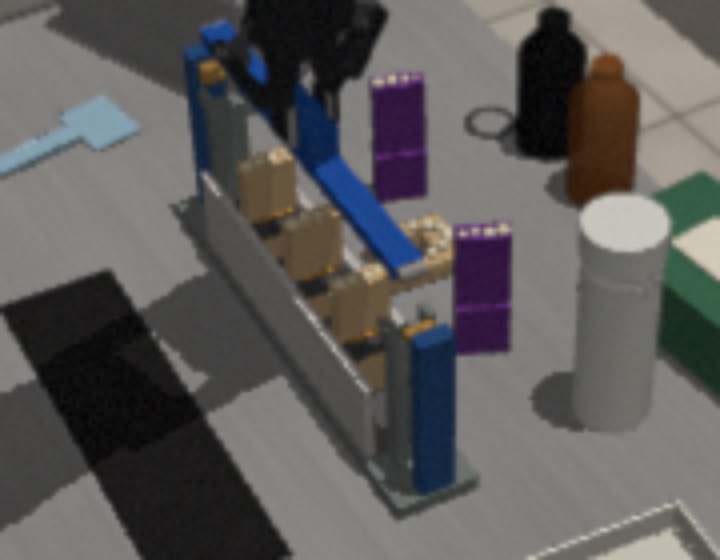

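The bar is off and held in the gripper; the three models are still seated at crop (270,185), (315,245) and (358,300). Next I'll lay it on the mat.

Run:
```python
from h import *
R=rot(MY+np.pi/2,0)
if R[0,0]*manip.current_tcp_rot()[0,0]+R[1,0]*manip.current_tcp_rot()[1,0]<0: R=rot(MY+np.pi/2,1)
manip.move_l([*MC,.215],R,max_speed=.12); st()
manip.move_l([*MC,.05],max_speed=.12); st()
manip.move_l([*MC,.0195],max_speed=.03); st('down')
manip.set_gripper(.5,100); st('open')
manip.move_l([*MC,.16],max_speed=.2)
p=[.5,.185,.34]; manip.move_ptp(p,rot(RY,1)); st()
im,d,P=cloud("wrist","w1"); z=P[...,2]; b=blue(im)
m=b&(z<.06)&(abs(P[...,0]-.43)<.1); print('bar',rect(P,m&(z>.012)&(z<.022)),rect(P,m&(z>.04)))
near=(abs(P[...,0]-.595)<.04)&(abs(P[...,1]-.18)<.125)
m=near&(z>.120)&(z<.15)
n,l,s,ce=cv2.connectedComponentsWithStats(m.astype(np.uint8))
for i in range(1,n):
    if s[i,4]>60: print(s[i,4],np.round(ce[i]),rect(P,l==i),np.nanmedian(z[l==i]))
```

```text
[0.4329 0.181  0.215 ] w 0.26 gf 101.5 F [-0.2  0.5 -2.1] t 9.7
 [0.4329 0.1811 0.0505] w 0.26 gf 101.6 F [-0.7 -0.  -2. ] t 11.2
down [0.4326 0.181  0.0196] w 0.261 gf 101.5 F [ 0.8 -1.4 -2.6] t 12.4
open [0.4326 0.181  0.0196] w 0.504 gf 0.0 F [-0.1  0.5  0.8] t 12.7
 [0.4998 0.185  0.3391] w 0.503 gf 0.0 F [ 0.3  0.4 -0.2] t 15.0
bar (array([0.47  , 0.1707]), array([324.,  24.]), np.float32(-3.1608927)) (array([0.4698, 0.1705]), array([69., 24.]), np.float32(-2.6070783))
317 [216. 247.] (array([0.582 , 0.1062]), array([18., 26.]), np.float32(86.57094)) 0.134289985286549
562 [284. 256.] (array([0.5944, 0.1855]), array([17., 44.]), np.float32(87.52313)) 0.13442406288947045
461 [351. 250.] (array([0.5946, 0.2654]), array([18., 38.]), np.float32(87.82133)) 0.1341348877178831
```

View pics/w1.png

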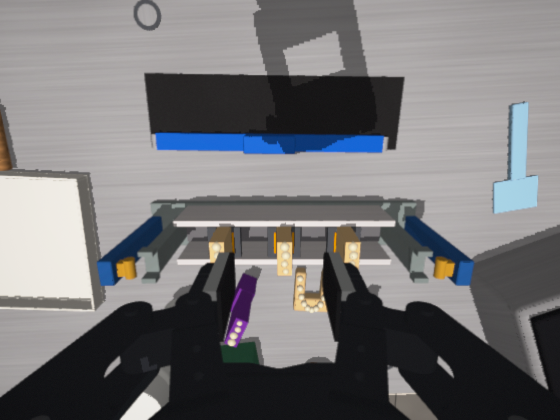

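The bar has already been knocked about 38 mm toward the rack, to (0.470,0.171), at picture (270,143). All three models show at (222,245), (285,250) and (348,250), matching slot positions computed from the rack pose. I'll put the bar back first.

Run:
```python
from h import *
B=np.array([.470,.1706])
p=[*B,.12]; R=pick_rot(p,MY+np.pi/2)
manip.move_ptp(p,R); manip.move_l([*B,.0195],max_speed=.12); st()
manip.set_gripper(0,100); st('grip')
manip.move_l([*B,.04],max_speed=.06)
manip.move_l([*MC,.04],max_speed=.08); manip.move_l([*MC,.0195],max_speed=.03); st('down')
manip.set_gripper(.5,100)
manip.move_l([*MC,.16],max_speed=.2)
manip.move_ptp([.5,.185,.34],rot(RY,1)); st()
im,d,P=cloud("wrist","w2"); z=P[...,2]; b=blue(im)
m=b&(z<.06)&(abs(P[...,0]-.43)<.1); print('bar',rect(P,m&(z>.012)&(z<.022)))
im,d,P=cloud("top"); z=P[...,2]
m=(abs(P[...,0]-.612)<.14)&(abs(P[...,1]+.22)<.14)&(z>.022)&(z<.036); print('tray',rect(P,m))
```

```text
[0.4704 0.1707 0.0201] w 0.5 gf 0.0 F [-0.1  0.   1. ] t 17.4
grip [0.4705 0.1707 0.0205] w 0.26 gf 99.0 F [-2.7 -0.7  8.4] t 17.8
down [0.4323 0.1809 0.0204] w 0.26 gf 101.9 F [-8.6 -4.5 25.5] t 19.7
 [0.4998 0.185  0.3391] w 0.506 gf 0.0 F [ 0.4 -0.1  0.2] t 22.3
bar (array([0.4322, 0.1813]), array([323.,  24.]), np.float32(-3.1644042))
tray (array([ 0.6029, -0.2132]), array([200., 241.]), np.float32(84.89918))
```

```bash
cat >> h.py <<'E'
TX=[.552,.613,.674];TY=-.216
def slot(i): return RC+(i-1)*.08*np.array([-np.sin(RY),np.cos(RY)])
AX=np.array([np.cos(RY),np.sin(RY),0])
def tilt(i,deg,h=.083):
    th=np.radians(deg); T=Ro.from_rotvec(AX*th).as_matrix()
    o=np.array([*slot(i),.015+.013*np.sin(abs(th))+.0003])
    return o+T@np.array([0,0,h]), T@rot(RY,1)
def rock(i,degs,v=.03):
    for a in degs:
        p,R=tilt(i,a); manip.move_l(p,R,max_speed=v)
        if abs(a)>8 or a==0: st(f'tilt{a}')
E
cat > grab.py <<'E'
from h import *
import sys
i=int(sys.argv[1]); s=slot(i)
manip.set_gripper(.55,100)
manip.move_ptp([*s,.22],rot(RY,1)); manip.move_l([*s,.098],max_speed=.12); st('at')
manip.set_gripper(0,110); st('grip')
rock(i,[4.5,8.7,4.5,0,-4.5,-8.7,-4.5,0])
w=manip.current_grip_width()
manip.move_l([*s,.125],rot(RY,1),max_speed=.04); st('pull27')
F=manip.current_force()
if np.linalg.norm(F)>20: print('JAM?'); sys.exit()
manip.move_l([*s,.275],max_speed=.12); st('up')
im,d,P=cloud("side",f"up{i}"); cv2.imwrite(f"pics/up{i}.png",cv2.resize(im[60:270,170:410],None,fx=3,fy=2.8)[:,:,::-1])
E
python3 grab.py 0
```

```text
at [0.5916 0.1053 0.0988] w 0.548 gf 0.0 F [-0.1 -0.  -0.2] t 24.5
grip [0.5915 0.1056 0.0987] w 0.194 gf 107.2 F [-1.2  4.6  5.4] t 24.9
tilt8.7 [0.5909 0.0937 0.0998] w 0.199 gf 107.9 F [1.9 8.8 2.4] t 25.6
tilt0 [0.5914 0.1054 0.0987] w 0.197 gf 109.1 F [-0.4  4.2  5.7] t 26.3
tilt-8.7 [0.5919 0.1177 0.0996] w 0.192 gf 109.7 F [-0.   4.2  5.5] t 27.1
tilt0 [0.5914 0.1051 0.0988] w 0.193 gf 109.5 F [-0.5  6.3  6.1] t 27.8
pull27 [0.591  0.1051 0.1248] w 0.191 gf 108.5 F [ 0.7 -0.8 -0.8] t 28.6
up [0.5909 0.1053 0.2742] w 0.197 gf 108.5 F [ 0.4  0.2 -2. ] t 30.0
```

View pics/up0.png

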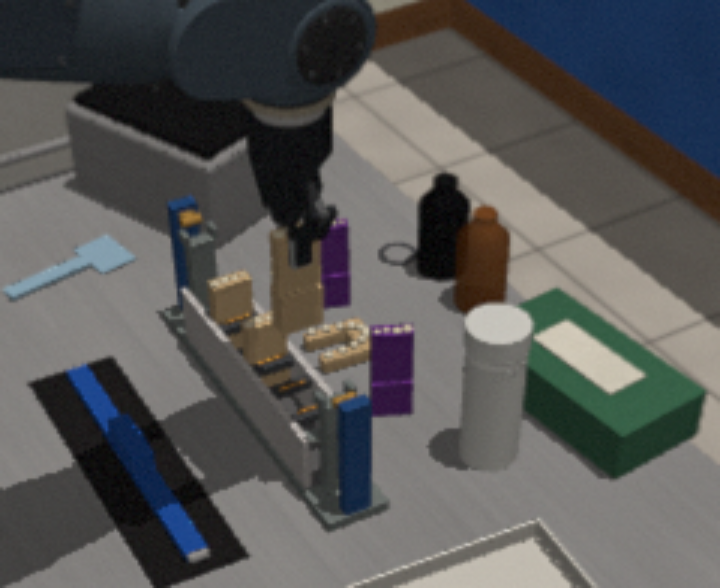

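Model0 is out and held upright at (297,280). The bar lies mid-mat at (140,460). Now I'll set the model in the tray, checking for slip on the way.

```bash
cat > place.py <<'E'
from h import *
import sys
i=int(sys.argv[1]); q=np.array([TX[i],TY])
manip.move_l([*q,.275],rot(0,1),max_speed=.2); st('over')
manip.move_l([*q,.15],max_speed=.15); st('low')
im,d,P=cloud("side"); z=P[...,2]
m=(np.hypot(P[...,0]-q[0],P[...,1]-q[1])<.045)&(z>.045)&(z<.14)
print('held',m.sum(),np.round(np.nanpercentile(P[m],[1,99],axis=0),3).tolist() if m.any() else 0)
b=np.nanpercentile(z[m],.5) if m.sum()>50 else 9
if not .06<b<.078: print('SLIP?',b); sys.exit()
manip.move_l([*q,.0885],max_speed=.05); st('down')
manip.set_gripper(.45,100); manip.dwell(.2); st('open')
manip.move_l([*q,.25],max_speed=.15)
E
python3 place.py 0
```

```text
over [ 0.5521 -0.2153  0.275 ] w 0.198 gf 108.5 F [ 0.1  0.1 -1.5] t 31.8
low [ 0.5525 -0.2162  0.151 ] w 0.199 gf 108.5 F [ 0.5 -0.1 -1.5] t 32.8
held 340 [[0.529, -0.232, 0.067], [0.574, -0.206, 0.139]]
down [ 0.5522 -0.2161  0.0888] w 0.197 gf 108.5 F [ 0.1 -0.2 -1. ] t 34.2
open [ 0.552  -0.216   0.0885] w 0.451 gf 0.0 F [0.1 0.9 0.6] t 34.8
```

```bash
cat > bar.py <<'E'
from h import *
for c in("top","side"):
    im,d,P=cloud(c); z=P[...,2]; m=blue(im)&(z<.06)&(abs(P[...,0]-.43)<.15)&(abs(P[...,1]-.18)<.3)&(z>.008)&(z<.024)
    if m.sum()>9: print(c,'bar',rect(P,m))
E
python3 grab.py 1 && python3 bar.py && python3 place.py 1
```

```text
at [0.595  0.1853 0.0988] w 0.556 gf 0.0 F [-0.  -0.   0.1] t 38.9
grip [0.5949 0.1856 0.0988] w 0.194 gf 107.3 F [-1.   2.9  5.6] t 39.3
tilt8.7 [0.5943 0.1736 0.0998] w 0.197 gf 107.9 F [-0.2  8.2  1.9] t 40.0
tilt0 [0.5948 0.1854 0.0988] w 0.202 gf 109.1 F [-0.5  4.3  5.2] t 40.7
tilt-8.7 [0.5953 0.1977 0.0996] w 0.192 gf 109.7 F [-0.5  3.8  5.1] t 41.4
tilt0 [0.5948 0.1851 0.0988] w 0.197 gf 109.4 F [-0.4  5.9  5. ] t 42.1
pull27 [0.5943 0.185  0.1247] w 0.195 gf 108.5 F [ 0.3  0.2 -1. ] t 43.0
up [0.5942 0.1851 0.2742] w 0.196 gf 108.5 F [ 0.3  1.  -0.4] t 44.4
top bar (array([0.4331, 0.1845]), array([324.,  31.]), np.float32(-3.1916263))
side bar (array([0.444 , 0.1428]), array([146., 382.]), np.float32(19.408314))
over [ 0.6131 -0.2153  0.2751] w 0.197 gf 108.5 F [ 0.9  0.1 -1.7] t 46.7
low [ 0.6135 -0.2162  0.1511] w 0.199 gf 108.5 F [-0.2 -0.8 -1. ] t 47.7
held 360 [[0.57, -0.232, 0.062], [0.635, -0.206, 0.138]]
SLIP? 0.056238343505493844
```

Those low points are model0's edge at x = 0.57, not a slip. I'll tighten the mask and continue.

```bash
sed -i 's/<.045)/<.034)/' place.py; python3 place.py 1 && python3 grab.py 2 && python3 bar.py && python3 place.py 2
```

```text
over [ 0.6125 -0.2158  0.2738] w 0.196 gf 108.5 F [-0.5  0.5 -1.5] t 48.5
low [ 0.6135 -0.2161  0.1509] w 0.195 gf 108.5 F [ 0.7 -1.  -1.3] t 49.5
held 328 [[0.589, -0.232, 0.068], [0.634, -0.206, 0.139]]
down [ 0.6132 -0.2161  0.0889] w 0.202 gf 108.5 F [ 0.  -0.1 -0.9] t 50.9
open [ 0.613  -0.216   0.0885] w 0.457 gf 0.0 F [ 0.7  0.5 -0.4] t 51.4
at [0.5983 0.2653 0.0988] w 0.55 gf 0.0 F [0.6 0.4 0.1] t 55.8
grip [0.5982 0.2656 0.0988] w 0.197 gf 107.3 F [-0.7  2.5  5.3] t 56.2
tilt8.7 [0.5977 0.2536 0.0999] w 0.195 gf 107.9 F [-0.3  8.4  1.1] t 56.9
tilt0 [0.5981 0.2654 0.0988] w 0.197 gf 109.2 F [-1.3  4.8  5.8] t 57.6
tilt-8.7 [0.5987 0.2777 0.0996] w 0.197 gf 109.7 F [-0.2  3.6  6.4] t 58.4
tilt0 [0.5982 0.265  0.0988] w 0.199 gf 109.3 F [0.3 4.9 5.4] t 59.1
pull27 [0.5977 0.2649 0.1247] w 0.195 gf 108.6 F [ 0.4  0.2 -0.6] t 59.9
up [0.5976 0.265  0.2741] w 0.198 gf 108.6 F [ 0.8  0.7 -1.2] t 61.3
top bar (array([0.4342, 0.1223]), array([200.,  27.]), np.float32(-3.1821713))
side bar (array([0.4457, 0.142 ]), array([144., 386.]), np.float32(19.651472))
over [ 0.674  -0.2154  0.2752] w 0.194 gf 108.6 F [-0.6 -0.7 -0.5] t 64.0
low [ 0.6745 -0.2162  0.1512] w 0.195 gf 108.6 F [-0.7  0.3 -0.1] t 65.0
held 323 [[0.65, -0.232, 0.068], [0.696, -0.206, 0.139]]
down [ 0.6742 -0.2161  0.0889] w 0.192 gf 108.6 F [-0.1 -0.3 -0.3] t 66.5
open [ 0.674  -0.216   0.0885] w 0.447 gf 0.0 F [-0.4  0.5 -0.3] t 67.0
```

Now I'll retreat clear of the scene and check the result.

Run:
```python
from h import *
manip.move_ptp([.42,-.02,.42],rot(0,1))
a,_,P=cloud("top"); z=P[...,2]; m=blue(a)&(abs(P[...,0]-.43)<.1)&(abs(P[...,1]-.18)<.2)&(z>.008)&(z<.024); print(rect(P,m))
b,_,_=cloud("side")
w,_,P=cloud("wrist"); z=P[...,2]; m=blue(w)&(abs(P[...,0]-.43)<.1)&(abs(P[...,1]-.18)<.2)&(z>.008)&(z<.024); print(rect(P,m))
cv2.imwrite("pics/end.png",np.hstack([cv2.resize(b[110:345,170:410],(400,400)),cv2.resize(a[90:290,90:370],(400,400))])[:,:,::-1]); st()
```

```text
(array([0.4357, 0.216 ]), array([254.,  31.]), np.float32(-2.799795))
(array([0.432 , 0.1809]), array([323.,  24.]), np.float32(-3.2030005))
 [ 0.4205 -0.0203  0.4194] w 0.452 gf 0.0 F [ 0.4 -0.6 -0.5] t 69.7
```

View pics/end.png

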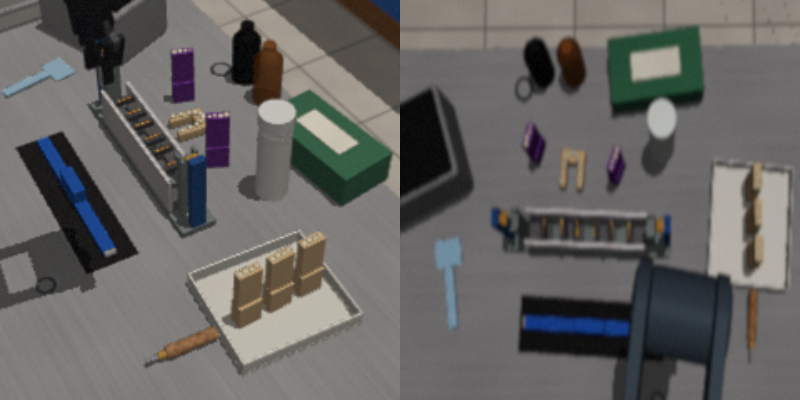

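The three beige models stand in the tray at (247,295), (280,278) and (311,262). The rack is empty, the bar lies centred on the mat at (80,195), and the bystanders are unmoved.

```bash
python3 -c "
from bench import manip
print(manip.sign_off())"
```

```text
the job is handed in; nothing more can be done
None
```

The job is handed in: all three models stand in the drip tray and the bar lies along the middle of its mat (I put it back once after it was knocked about 38 mm), with the other things left where they were.

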